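Draw the platter home on the keep-warm plate

TASK

Draw the steel platter along the keep-warm plate by its wire handle, sliding it without lifting, until you feel its front wall press on both white ceramic stops at once; the stops are brittle, so keep that pressure gentle: a few newtons, and no more than 15 N on either. Leave the platter square and flush against both stops, roughly centred between them, with the tumbler still standing in it, let go of the handle, and do not disturb the other tableware.

Things in the scene. Friction and masses are not known exactly. Their poses are not given: they have to be found in the camera images.
- warmer: The keep-warm plate, fixed to the table: a flat black-topped steel slab, 320 (its x) x 420 (its y) mm and 30 mm high. Origin: centre of its underside, so its smooth top is 30 mm above the origin. Its +y axis points along its length to the end with the two stops, which is the way the platter must be drawn.
- stop_a: White ceramic post, 20 mm diameter, 34 mm high, standing on the warmer at warmer x = -70, y = 105 mm. Origin: centre of its foot, on the warmer's top. The platter's front wall comes to rest on its -y side, at warmer y = 95 mm.
- stop_b: The same post at warmer x = +70, y = 105 mm. The clear gap between the two posts is 120 mm.
- platter: Loose shallow steel tray on the warmer, 180 (its x) x 130 (its y) mm, walls 22 mm high, 5 mm thick like the floor; 0.5 to 0.9 kg. Origin: centre of its underside. The front wall (outer face y = +65 mm, towards the stops) carries a level wire loop handle that passes between the stops.
- loop (a point): Middle of the opening of the platter's wire loop handle, at platter (0, 105, 28) mm; axes as the platter's. Wire 6 mm thick, its centre line 28 mm above the platter's underside; side wires 72 mm apart (66 clear), end bar at platter y = 142 mm, 40 mm long with slanting corners. Open inside from y = 68 to 139 mm, and below down to the warmer's top.
- corner_a (a point): Point on the front wall's outer face at platter (-70, 65, 11) mm, which meets stop_a.
- corner_b (a point): Point on the front wall's outer face at platter (70, 65, 11) mm, which meets stop_b.
- tumbler: Loose steel tumbler, 62 mm across the rim, 90 mm high, about 0.16 kg, standing on the platter's floor. Origin: centre of its underside.
- garlic_bowl: Small steel bowl, 68 mm across, 32 mm high, with garlic cloves, on the warmer beyond stop_a. Origin: centre of its underside.
- sauce_bowl: Small empty steel bowl, 68 mm across, 30 mm high, on the warmer beyond stop_b. Origin: centre of its underside.
- side_bowl: Grey bowl with pickles, 124 mm across, 45 mm high, on the table. Origin: centre of its underside.
- rice_bowl: Blue-glazed bowl, 120 mm across, 55 mm high, on the table. Origin: centre of its underside.
- water_cup: White cup, 72 mm across, 85 mm high, on the table. Origin: centre of its underside.
- tongs: Steel tongs, 200 mm long, lying on the table. Origin: centre of the underside.
- side_dish: Grey flat dish, 150 x 80 mm, 12 mm high, with four slices on it, on the table. Origin: centre of its underside.
Not all that is in view belongs to the job. Leave any green look-alike of the tumbler alone.

How it is judged (in metres and radians):
On the way:
1. The platter bears on both stops at once, with more than 0.5 N on each, for 0.2 s (contact force between platter and stop_a above 0.5 N and contact force between platter and stop_b above 0.5 N), for 0.2 s.
At the end, for the whole second after the job is handed in: The platter lies flat and at rest on the warmer, both ends of its front wall within 3.5 mm of their stops, its middle within 22 mm of the midline between the stops, and the tumbler stands upright and still on the platter's floor (y of each of corner_a, corner_b in the frame of warmer above 0.0915 m and x of platter in the frame of warmer between -0.022 and 0.022 m and z of platter in the frame of warmer below 0.034 m and angle between platter's own z axis and vertical below 0.05 rad and linear speed of each of platter, tumbler below 0.01 m/s and angle between tumbler's own z axis and vertical below 0.1 rad and z of tumbler in the frame of platter below 0.012 m and horizontal distance between tumbler and platter below 0.09 m); the robot touches nothing.
It fails at once if A ceramic stop is pressed with more than 15 N (by the platter or by the robot) (contact force between any of stop_a, stop_b and platter above 15 N or contact force between any of stop_a, stop_b and the arm above 15 N or contact force between any of stop_a, stop_b and the fingers above 15 N).
It fails at once if The platter is lifted or tipped up (12 mm or 0.15 rad) instead of slid along the warmer (z of platter in the frame of warmer above 0.042 m or angle between platter's own z axis and vertical above 0.15 rad).
It fails at once if The tumbler tips by more than 0.35 rad (angle between tumbler's own z axis and vertical above 0.35 rad).
It fails at once if Another bowl, cup, dish or the tongs is shifted by more than 20 mm (distance of any of garlic_bowl, sauce_bowl, side_bowl, rice_bowl, water_cup, tongs, side_dish from where it was at the start of the episode above 0.02 m).
It also fails if it takes over 64 s, if anything falls off the work surface, if the arm or the gripper's body presses on something with over 40 N, if the wrist force passes 120 N, or if a joint passes its speed limit or range.

ROBOT

A 6-joint arm with a two-finger parallel gripper is mounted at the origin on the work surface. World frame = base frame: x ahead of the robot, y to its left, z up, the work surface at z = 0. Lengths are in m, angles in degrees, forces in N, time in s.
With the tool pointing down it reaches from about 0.3 to 0.75 m from the base axis. Payload 8.5 kg.
Tool frame: the origin (TCP) lies midway between the tips of the shut fingers; the grasp point (between the pads) lies 19 mm behind it (env.grasp_offset is the distance from the TCP to the grasp point, in m); z points along the fingers, y is the line along which they close (so a half turn about z gives the same grasp; the last joint's range is limited). The gripper opens to 85 mm and grips with 20 to 120 N. Pads are 22 mm wide; open, the fingers measure 114 mm over their backs; the gripper's body (76 mm by 85 mm) begins 54 mm behind the grasp point. The pads swing forward as they close: fully open they stand 13 mm farther back than shut.
Start: joints at [-83.554, 21.807, 74.336, -0, 83.858, -12.336], TCP at [0.177, -0.521, 0.231] pointing down, gripper open.
Joint ranges: [-178.18, 178.18], [-50.72, 133.34], [12.68, 142.11], [-81.47, 261.47], [9.98, 163.14], [-165.26, 165.26]. Speed limits (degrees/s): [136.94, 136.94, 180, 180, 180, 180].

INTERFACE

Orientations are given as a 3x3 rotation matrix whose columns are the frame's x, y, z axes.
In Python, from rig import env gives the robot as it stands.
- The arm moves only by the tool servo_tool, never from a script. Its argument "deltas" is text: rows parted by semicolons, each of 7 numbers parted by spaces: the opening, from 0 (shut) to 1 (fully open), then the shift along the tool's x, y, z in mm, then the turn, a rotation vector about the tool's x, y, z in rad. A call has 1 to 8 rows; each row shifts and turns the commanded pose from where the row before left it, along the tool's axes as they then stand; what a row does not reach is not made up. A row lasts 1/12 s, in which the tool goes at most 41.7 mm and 7.16 degrees, less where a joint would pass 70% of its speed; a pose out of reach is approached as far as the arm can. A call is refused whole if a number of a shift passes 41.7 or a number of a turn 0.125, either way. A call with a gripper value outside its range is refused whole. The fingers move at their own pace and stop on an object; "newtons" is the grip in N (left out, the last holds). Time passes only in rows, so rows that do not move let the fingers close. It gives the time, the measured TCP pose, the force, the opening and the grip force at its end, in the units of the state.
- env.observe(): the state, without advancing time (a new reading comes with each control period).
- env.get_image(name): name is "scene" or "top"; returns a dict with "img" (384x512x3 uint8, red, green, blue), "depth" (384x512 float32, m along the optical axis (not along the pixel's ray), 0 where there is no reading), "camera_matrix" (3x3 intrinsics, pixels), "world_to_cam" (4x4, takes a point from world to camera coordinates). Camera axes: x right, y down, z forward; pixel columns grow to the right and rows downward; lengths in m; the calibration is good to about 2 mm. A picture is of the moment at which its call begins.
- env.close_job(): hands the job in; it is judged then, once.
Trained networks look in a picture, given as the dict that the camera call returned (one of the last four; its "shot" number tells which), for a name from the list of things; names that differ only in an ending like _2 or _b are one class to them, and where a whole thing is asked for, a point or a joint stands for the part that bears it (a point fixed in the world has none). Each returns a list of dicts, best first, with "conf" (0 to 1); they miss things now and then, are a little off and sometimes report something else, mostly with a low value. They report only what shows in the picture. A call takes as long as a camera call. They do not tell look-alikes from the thing itself.
- env.spot_in(name, picture): "bbox" ([centre column, centre row, width, height] in pixels, round what is visible of it).
- env.spot_point(name, picture): "uv" ([column, row] in pixels: a listed point, or the origin of a listed thing).
The state is a dict: "time_s": time; "q": joint angles; "qvel": joint speeds; "joint_efforts": joint torques, N m; "position": TCP position; "tool_rot": TCP orientation; "ft_force": force on the tool from outside, world axes, zero at the start; "wrist_torque": the same for the moment, N m; "grip_width": finger opening in m; "gripper_force": force on a finger pad.
Only numpy, scipy, OpenCV 4.12 (cv2) and the standard library are available. Lean on these libraries where they do the work, as an engineer would, in place of code of your own. Each camera call takes 0.05 s, during which the arm holds its last target. There are 200 camera calls.

## Working session

There is one attempt and no reset: what is moved stays moved. The work goes in short steps, Python scripts to look and compute and a tool call to move; the robot and the scene stay as the last step left them, time stands still between calls to the robot, and variables do not carry over. Pictures are saved under pics/ and viewed, at most 10 in all, crops included, and the job is handed in when it is done.

Besides the shell and the picture viewer there is one more tool, called after "Call:" as name(argument=value, ...), one argument or row to a line, values as JSON. servo_tool: Moves the arm, as the interface text tells. Its arguments: {"type":"object","properties":{"deltas":{"type":"string"},"newtons":{"type":"number"}},"required":["deltas"]}

```bash
mkdir -p pics; cat > h.py <<'E'
import numpy as np, cv2
from rig import env
def ray(p,u,v):
    K=p["camera_matrix"];T=np.array(p["world_to_cam"]);R=T[:3,:3];t=T[:3,3]
    return -R.T@t, R.T@np.linalg.inv(K)@np.array([u,v,1.])
def at_z(p,u,v,z):
    o,d=ray(p,u,v); return o+d*(z-o[2])/d[2]
def at_depth(p,u,v):
    o,d=ray(p,u,v); D=p["depth"][int(round(v)),int(round(u))]; return o+d*D
E
python3 - <<'E'
from h import *
np.set_printoptions(precision=4,suppress=True)
H=dict(warmer=0,stop_a=.03,stop_b=.03,platter=.03,loop=.058,corner_a=.041,corner_b=.041,tumbler=.035,garlic_bowl=.03,sauce_bowl=.03)
out=[]
for c in("top","scene"):
    p=env.get_image(c); im=cv2.cvtColor(p["img"],cv2.COLOR_RGB2BGR); out.append(im)
    for n,z in H.items():
        for r in env.spot_point(n,p)[:3]:
            u,v=r["uv"]; print(c,n,round(r["conf"],2),np.round([u,v]),at_z(p,u,v,z),at_depth(p,u,v))
for c,im in zip(("top","scene"),out): cv2.imwrite(f"pics/{c}0.png",cv2.resize(im,(800,600),interpolation=cv2.INTER_CUBIC))
s=env.observe();print(s);print(env.grasp_offset)
E
```

```text
top warmer 0.66 [252. 181.] [ 0.4912 -0.0461  0.    ] [ 0.4872 -0.0456  0.0285]
top warmer 0.27 [295. 188.] [ 0.4698 -0.1915  0.    ] [ 0.4644 -0.1862  0.0432]
top stop_a 0.52 [229. 150.] [0.5894 0.0337 0.03  ] [0.5815 0.0322 0.0666]
top stop_a 0.41 [218. 191.] [0.4507 0.0657 0.03  ] [0.4465 0.0634 0.0673]
top stop_b 0.52 [229. 150.] [0.5894 0.0337 0.03  ] [0.5815 0.0322 0.0666]
top stop_b 0.41 [218. 191.] [0.4507 0.0657 0.03  ] [0.4465 0.0634 0.0673]
top platter 0.71 [293. 187.] [ 0.4679 -0.1796  0.03  ] [ 0.4671 -0.1788  0.0363]
top loop 0.74 [267. 172.] [ 0.5111 -0.0933  0.058 ] [ 0.5154 -0.0948  0.0311]
top corner_a 0.78 [266. 200.] [ 0.4208 -0.0919  0.041 ] [ 0.4195 -0.0911  0.0559]
top corner_a 0.73 [201. 201.] [0.4162 0.1188 0.041 ] [0.4154 0.1178 0.0502]
top corner_a 0.7 [286. 157.] [ 0.5649 -0.1555  0.041 ] [ 0.5666 -0.1563  0.0327]
top corner_b 0.78 [266. 200.] [ 0.4208 -0.0919  0.041 ] [ 0.4195 -0.0911  0.0559]
top corner_b 0.73 [201. 201.] [0.4162 0.1188 0.041 ] [0.4154 0.1178 0.0502]
top corner_b 0.7 [286. 157.] [ 0.5649 -0.1555  0.041 ] [ 0.5666 -0.1563  0.0327]
top tum
[... 2291 characters left out ...]
41 0.03  ] [0.4354 0.1308 0.0499]
scene sauce_bowl 0.46 [211. 216.] [ 0.4806 -0.1777  0.03  ] [ 0.5027 -0.1747  0.0693]
{'time_s': 1.1, 'q': array([-83.5536,  21.8074,  74.334 ,  -0.0006,  83.857 , -12.3357]), 'qvel': array([-0.0717,  0.1263,  0.0153,  0.1369,  0.0414,  0.1359]), 'joint_efforts': array([ -0.0002, -44.833 , -23.1464,  -0.0002,   0.0007,  -0.    ]), 'position': array([ 0.1771, -0.5207,  0.2313]), 'tool_rot': array([[ 0.9467,  0.322 , -0.    ],
       [ 0.322 , -0.9467, -0.    ],
       [-0.    ,  0.    , -1.    ]]), 'ft_force': array([ 0.0747, -0.3575,  0.9858]), 'wrist_torque': array([-0.0282,  0.0498, -0.0606]), 'gripper_force': 0.0, 'grip_width': 0.08532207599807261}
0.0187
```

View pics/top0.png

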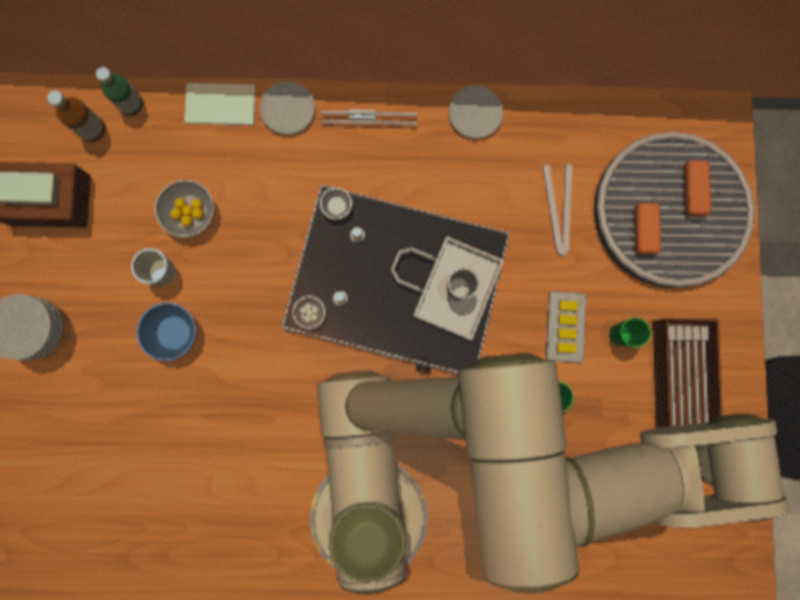

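View pics/scene0.png

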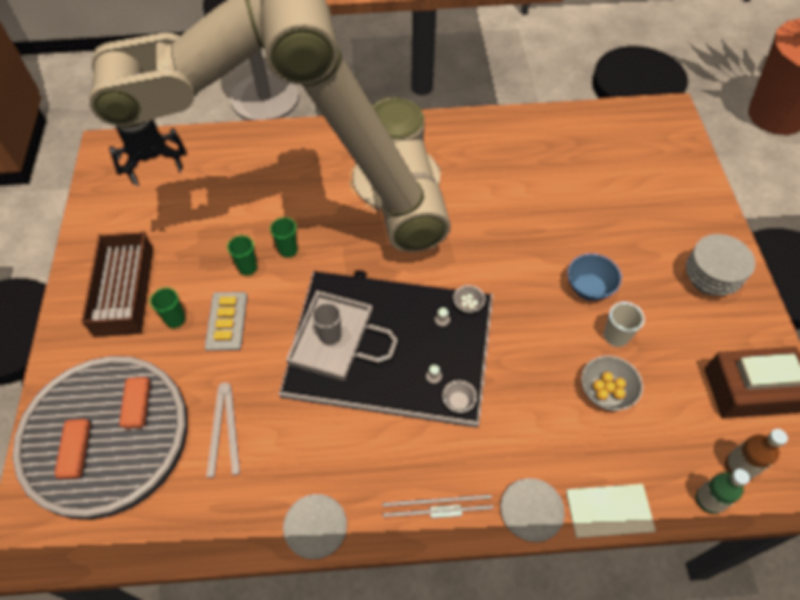

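The top view shows the warmer turned about −13°, with the stops at about (357,235) and (340,298). The handle loop is at (413,270), and the platter at (458,288) has the tumbler in it. The green tumblers are decoys.

```bash
cat > m.py <<'E'
from h import *
from scipy import ndimage as nd
np.set_printoptions(precision=4,suppress=True)
def cloud(p):
    K=p["camera_matrix"];T=np.array(p["world_to_cam"]);D=p["depth"];v,u=np.mgrid[:D.shape[0],:D.shape[1]]
    c=np.stack([(u-K[0,2])/K[0,0]*D,(v-K[1,2])/K[1,1]*D,D],-1)
    return (c-T[:3,3])@T[:3,:3]
def measure(c="top"):
    p=env.get_image(c);P=cloud(p);Z=P[...,2];g=p["img"].astype(float)
    box=(P[...,0]>.25)&(P[...,0]<.75)&(P[...,1]>-.33)&(P[...,1]<.2)&(p["depth"]>0)
    def rect(m,z,nm):
        l,n=nd.label(m)
        if not n:return
        k=1+np.argmax(nd.sum(m,l,range(1,n+1)));v,u=np.where(l==k)
        X=np.array([at_z(p,a,b,z) for a,b in zip(u,v)])[:,:2]
        r=cv2.minAreaRect((X*1000).astype(np.float32));print(c,nm,len(X),[np.round(q,1) for q in r]);
    rect(box&(Z>.015)&(Z<.15),.03,"warmer z>15")
    rect(box&(g.max(-1)<75),.03,"warmer dark")
    rect(box&(Z<.1)&(g.min(-1)>95)&(np.ptp(g,axis=-1)<60),.045,"platter bright")
    for n,z in (("stop_a",.064),("tumbler",.125),("loop",.058),("sauce_bowl",.05),("garlic_bowl",.05)):
        for r in env.spot_in(n,p)[:2]:
            u,v,w,h=r["bbox"];print(c,n,round(r["conf"],2),np.round([u,v,w,h],1),at_z(p,u,v,z))
    return p,P
if __name__=="__main__":
    for c in("top","scene"):
        p,P=measure(c)
        if c=="top":
            im=cv2.cvtColor(p["img"],cv2.COLOR_RGB2BGR)[110:250,175:335]
            cv2.imwrite("pics/crop.png",cv2.resize(im,None,fx=4.5,fy=4,interpolation=cv2.INTER_CUBIC))
            Z=P[...,2]; m=(Z>.044)&(Z<.15)
            for s in ((215,187,10),(229,150,8)):
                pass
E
python3 m.py
```

```text
top warmer z>15 12010 [array([489.1, -48.5]), array([418.6, 332.5]), np.float64(76.1)]
top warmer dark 6995 [array([ 479.1, -109.8]), array([527. , 307.1]), np.float64(76.5)]
top platter bright 1708 [array([ 476.6, -180.7]), array([135.5, 182.9]), np.float64(67.5)]
top tumbler 0.81 [296.4 183.5  19.1  25.8] [ 0.4671 -0.1802  0.125 ]
top tumbler 0.7 [403.  213.8  28.8  19.3] [ 0.3787 -0.5082  0.125 ]
top loop 0.89 [287.5 183.9  67.3  63.2] [ 0.4743 -0.1597  0.058 ]
top sauce_bowl 0.88 [214.3 130.7  19.7  15.7] [0.6478 0.0814 0.05  ]
scene warmer z>15 10409 [array([492.1, -46.4]), array([420.7, 341.8]), np.float64(76.2)]
scene warmer dark 6055 [array([489.5, -46.7]), array([403.3, 320. ]), np.float64(76.4)]
scene platter bright 1559 [array([ 488.3, -142.3]), array([214. , 184.2]), np.float64(68.3)]
scene stop_a 0.51 [278.4 242.   12.5   9.2] [0.6112 0.0373 0.064 ]
scene stop_a 0.29 [216.3 215.2  62.2  57.8] [ 0.4976 -0.1578  0.064 ]
scene tumbler 0.79 [211.2 208.9  18.   31.3] [ 0.5078 -0.1696  0.125 ]
scene tumbler 0.78 [156.3 160.4  22.6  25.3] [ 0.3008 -0.353   0.125 ]
scene loop 0.95 [210.3 214.9  55.3  58.1] [ 0.4915 -0.1782  0.058 ]
scene sauce_bowl 0.56 [295.1 253.1  19.1  21.5] [0.6473 0.0874 0.05  ]
scene garlic_bowl 0.61 [301.9 189.9  21.   17.3] [0.4125 0.1408 0.05  ]
```

View pics/crop.png

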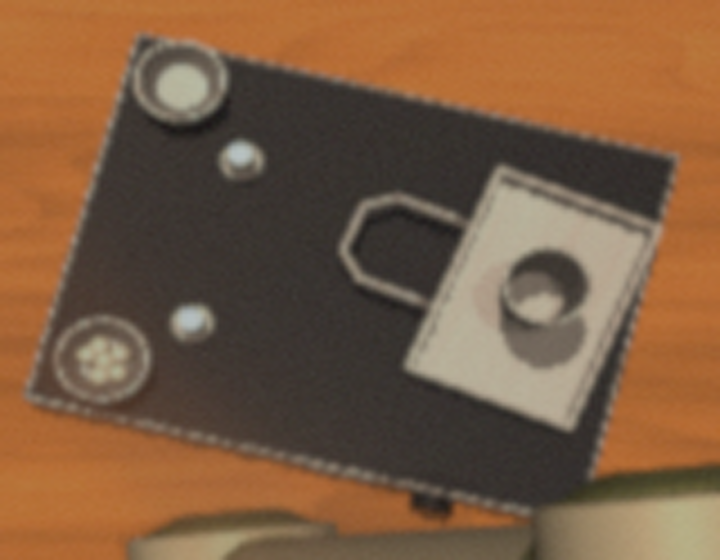

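```bash
cat > n.py <<'E'
from h import *
np.set_printoptions(precision=4,suppress=True)
p=env.get_image("top")
W=lambda u,v,z: at_z(p,u/4.5+175-.4,v/4+110-.4,z)[:2]
pts=dict(w1=(138,35,.03),w2=(28,402,.03),w3=(678,155,.03),sb=(240,158,.064),sa=(192,322,.064),bf=(500,165,.052),br=(660,226,.052),ar=(575,432,.052),af=(405,372,.052),bar=(346,244,.058),barl=(360,212,.058),barr=(352,272,.058),tum=(545,288,.125),sauce=(181,85,.05),garl=(101,360,.055))
G={k:W(*v) for k,v in pts.items()}
for k,v in G.items(): print(k,v)
c=(G["w2"]+G["w3"])/2
print("warmer c",c,"sizes",np.linalg.norm(G["w1"]-G["w2"]),np.linalg.norm(G["w1"]-G["w3"]))
d=G["w1"]-G["w3"];d2=G["w1"]-G["w2"];d3=G["sb"]-G["sa"]
print("ydir ang",np.degrees([np.arctan2(d[1],d[0]),np.arctan2(d2[1],d2[0])+np.pi/2,np.arctan2(d3[1],d3[0])+np.pi/2]),"stop dist",np.linalg.norm(d3))
pc=sum(G[k] for k in("bf","br","ar","af"))/4
print("platter c",pc,[np.linalg.norm(G[a]-G[b]) for a,b in(("bf","br"),("af","ar"),("bf","af"),("br","ar"))])
for a,b,o in(("br","bf",0),("ar","af",0),("af","bf",90),("ar","br",90)):
    e=G[b]-G[a];print(a,b,np.degrees(np.arctan2(e[1],e[0]))+o)
e=G["bar"]-pc;print("bar",np.linalg.norm(e),np.degrees(np.arctan2(e[1],e[0])))
t=np.radians(76.3);y=np.array([np.cos(t),np.sin(t)]);x=np.array([y[1],-y[0]])
for k,v in list(G.items())+[("pc",pc)]: print(k,"in warmer",(v-c)@x,(v-c)@y)
E
python3 n.py
```

```text
w1 [0.6947 0.1141]
w2 [0.386  0.1858]
w3 [ 0.5998 -0.2886]
sb [0.584  0.0348]
sa [0.4497 0.0663]
bf [ 0.5842 -0.154 ]
br [ 0.5356 -0.2708]
ar [ 0.3663 -0.2089]
af [ 0.4129 -0.0865]
bar [ 0.5158 -0.0426]
barl [ 0.5423 -0.0523]
barr [ 0.493  -0.0472]
tum [ 0.4729 -0.178 ]
sauce [0.6473 0.0797]
garl [0.419  0.1311]
warmer c [ 0.4929 -0.0514] sizes 0.3168685802808631 0.4137061036696664
ydir ang [76.7421 76.9309 76.8095] stop dist 0.13793695862730906
platter c [ 0.4748 -0.1801] [np.float64(0.12651030730368037), np.float64(0.13100450690178905), np.float64(0.18412706682202273), np.float64(0.18027215796772297)]
br bf 67.38896633652122
ar af 69.13768454847501
af bf 68.4964317752266
ar br 69.92987294428768
bar 0.14346212793409907 73.36587592667574
w1 in warmer 0.1568286868627275 0.2085914924448933
w2 in warmer -0.16002068221344518 0.20510229694433327
w3 in warmer 0.16002068221344518 -0.20510229694433327
sb in warmer 0.06808517197285516 0.10535507731936122
sa in warmer -0.0698463327215117 0.10412846894672112
bf in warmer 0.11299495282057093 -0.07805940292419937
br in warmer 0.0933984254332923 -0.20304273768700398
ar in warmer -0.08576071454560585 -0.18304140022269305
af in warmer -0.06942698441079849 -0.05305913186095006
bar in warmer 0.020144922758158275 0.013973387803081268
barl in warmer 0.04816689520785949 0.010775365655617535
barr in warmer -0.0009500300272178549 0.004063717521377944
tum in warmer 0.010555691542052329 -0.1277721318195046
sauce in warmer 0.11895796845332994 0.16394000237777182
garl in warmer -0.11506630760635958 0.15979709602261688
pc in warmer 0.012801419824364769 -0.1293006681737116
```

Call:
servo_tool(
  deltas="0.5 0 0 0 0 0 0.117;0.5 0 0 0 0 0 0.117;0.5 0 0 0 0 0 0.117;0.5 0 0 0 0 0 0.117;0.5 0 0 0 0 0 0.117;0.5 0 0 0 0 0 0.118;0.5 9 -35 0 0 0 0;0.5 9 -35 0 0 0 0",
  newtons=30,
)

```text
time_s: 2.42
position: [0.2192, -0.4621, 0.2308]
tool_rot: [[0.929, -0.369, -0.0], [-0.369, -0.929, 0.0], [-0.0, -0.0, -1.0]]
ft_force: [0.6, 0.2, -0.2]
grip_width: 0.0429
gripper_force: 0.0
```

Call:
servo_tool(
  deltas="0.5 9 -35 0 0 0 0;0.5 9 -35 0 0 0 0;0.5 9 -35 0 0 0 0;0.5 9 -35 0 0 0 0;0.5 9 -35 0 0 0 0;0.5 9 -35 0 0 0 0;0.5 9 -35 0 0 0 0;0.5 9 -35 0 0 0 0",
)

```text
time_s: 3.08
position: [0.3898, -0.2264, 0.2316]
tool_rot: [[0.93, -0.367, 0.0], [-0.367, -0.93, -0.0], [0.001, 0.0, -1.0]]
ft_force: [-0.1, -1.0, 0.4]
grip_width: 0.0428
gripper_force: 0.0
```

Call:
servo_tool(
  deltas="0.5 9 -35 0 0 0 0;0.5 9 -35 0 0 0 0;0.5 9 -35 0 0 0 0;0.5 9 -35 0 0 0 0;0.5 9 -35 0 0 0 0;0.5 0 0 0 0 0 0",
)

```text
time_s: 3.58
position: [0.4973, -0.0774, 0.2313]
tool_rot: [[0.932, -0.362, 0.001], [-0.362, -0.932, 0.001], [0.001, -0.002, -1.0]]
ft_force: [-0.6, 0.1, -1.1]
grip_width: 0.0423
gripper_force: 0.0
```

Call:
servo_tool(
  deltas="0.5 6 -18 30 0 0 0;0.5 6 -19 30 0 0 0;0.5 0 0 30 0 0 0;0.5 0 0 20 0 0 0;0.5 0 0 0 0 0 0;0.5 0 0 0 0 0 0",
)

```text
time_s: 4.08
position: [0.5197, -0.0518, 0.1213]
tool_rot: [[0.93, -0.367, -0.001], [-0.367, -0.93, 0.0], [-0.001, 0.0, -1.0]]
ft_force: [-0.5, -0.6, 0.5]
grip_width: 0.0429
gripper_force: 0.0
```

```bash
python3 - <<'E'
from h import *
np.set_printoptions(precision=4,suppress=True)
o=[]
for c,(a,b,d,e) in(("scene",(170,300,180,320)),("top",(110,250,190,330))):
    p=env.get_image(c);im=cv2.cvtColor(p["img"],cv2.COLOR_RGB2BGR)[a:b,d:e]
    o.append(cv2.resize(im,(400,400),interpolation=cv2.INTER_CUBIC))
    # projected marks: bar est
    print(c,[ (r["conf"],at_z(p,*r["uv"],.058)) for r in env.spot_point("loop",p)[:2]])
    T=np.array(p["world_to_cam"]);K=p["camera_matrix"]
    for P in ((.522,-.047,.058),tuple(env.observe()["position"])):
        q=K@(T@np.array([*P,1]))[:3];print(q[:2]/q[2])
cv2.imwrite("pics/g1.png",np.hstack(o))
print(env.observe()["position"])
E
```

```text
scene [(0.55, array([ 0.525 , -0.0847,  0.058 ]))]
[250.122  220.2107]
[248.2031 210.1779]
top [(0.7, array([ 0.5197, -0.0799,  0.058 ])), (0.66, array([0.6288, 0.0755, 0.058 ]))]
[252.8728 168.7393]
[254.9901 165.7696]
[ 0.5205 -0.0521  0.1229]
```

View pics/g1.png

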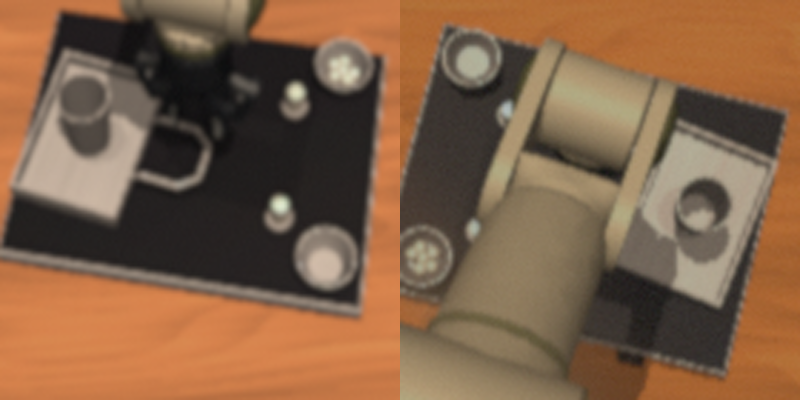

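Scene crop: the bar's end is at about (208,155). That puts the bar roughly 8 mm further along +y than my estimate, so I'll correct for it and go down.

Call:
servo_tool(
  deltas="0.5 -2 -8 0 0 0 0;0.5 0 0 20 0 0 0;0.5 0 0 20 0 0 0;0.5 0 0 15 0 0 0;0.5 0 0 10 0 0 0;0.5 0 0 8 0 0 0;0.5 0 0 5 0 0 0;0.5 0 0 0 0 0 0",
)

```text
time_s: 4.95
position: [0.5208, -0.0432, 0.043]
tool_rot: [[0.93, -0.366, -0.001], [-0.366, -0.93, 0.0], [-0.001, 0.0, -1.0]]
ft_force: [-0.4, 0.1, -0.8]
grip_width: 0.0427
gripper_force: 0.0
```

```bash
python3 - <<'E'
from h import *
np.set_printoptions(precision=4,suppress=True)
p=env.get_image("scene");im=cv2.cvtColor(p["img"],cv2.COLOR_RGB2BGR)[180:260,200:300]
cv2.imwrite("pics/g2.png",cv2.resize(im,(750,600),interpolation=cv2.INTER_CUBIC))
s=env.observe();print(s["position"],s["ft_force"])
E
```

```text
[ 0.521  -0.0434  0.0435] [ 0.0124  0.0465 -0.4168]
```

View pics/g2.png

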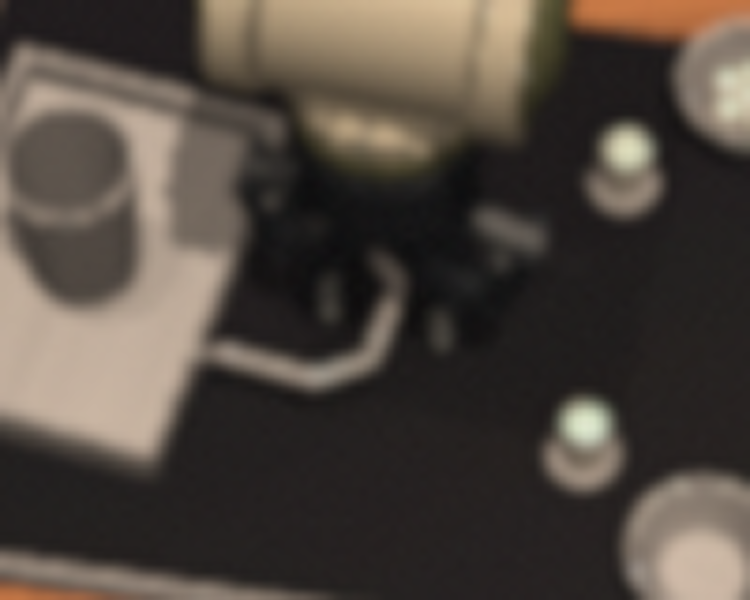

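The fingertips, at (330,300) and (440,330), straddle the bar at (385,310). I'll lower a little and close.

Call:
servo_tool(
  deltas="0.4 0 0 4 0 0 0;0.25 0 0 0 0 0 0;0.15 0 0 0 0 0 0;0 0 0 0 0 0 0;0 0 0 0 0 0 0;0 0 0 0 0 0 0;0 0 0 0 0 0 0;0 0 0 0 0 0 0",
  newtons=25,
)

```text
time_s: 5.67
position: [0.5211, -0.0437, 0.0396]
tool_rot: [[0.93, -0.366, 0.001], [-0.366, -0.93, -0.0], [0.001, 0.0, -1.0]]
ft_force: [-0.6, -1.0, 4.1]
grip_width: 0.0052
gripper_force: 24.4
```

Call:
servo_tool(
  deltas="0 -0.2 -0.8 0 0 0 0;0 -0.5 -1.6 0 0 0 -0.002;0 -0.8 -2.4 0 0 0 -0.003;0 -1 -3 0 0 0 -0.004;0 -1.1 -3.6 0 0 0 -0.004;0 -1.1 -3.6 0 0 0 -0.004;0 -1.1 -3.6 0 0 0 -0.004;0 -1.1 -3.6 0 0 0 -0.004",
)

```text
time_s: 6.33
position: [0.5226, -0.0213, 0.0396]
tool_rot: [[0.939, -0.343, 0.001], [-0.343, -0.939, -0.002], [0.001, 0.002, -1.0]]
ft_force: [-1.7, -9.0, 3.9]
grip_width: 0.0047
gripper_force: 24.5
```

Call:
servo_tool(
  deltas="0 -1 -3.6 0 0 0 -0.004;0 -1 -3.6 0 0 0 -0.004;0 -1 -3.6 0 0 0 -0.004;0 -1 -3.6 0 0 0 -0.004;0 -1 -3.6 0 0 0 -0.004;0 -1 -3.6 0 0 0 -0.004;0 -1 -3.6 0 0 0 -0.004;0 -1 -3.6 0 0 0 -0.004",
)

```text
time_s: 7.0
position: [0.5245, 0.0085, 0.0396]
tool_rot: [[0.95, -0.313, 0.0], [-0.313, -0.95, -0.002], [0.001, 0.002, -1.0]]
ft_force: [-0.8, -9.5, 3.8]
grip_width: 0.005
gripper_force: 24.5
```

```bash
cat > s.py <<'E'
from h import *
np.set_printoptions(precision=4,suppress=True)
c=np.array([.493,-.0514]);t=np.radians(76.6);y=np.array([np.cos(t),np.sin(t)]);x=np.array([y[1],-y[0]])
s=env.observe();d=s["position"][:2]-c
R=s["tool_rot"];f=s["ft_force"][:2]
print("bar in warmer mm",d@x*1000,d@y*1000,"yaw err deg",np.degrees(np.arctan2(-R[1,1],-R[0,1]))-76.6,"f_w",f@x,f@y,s["ft_force"][2],"tz",s["wrist_torque"],s["position"][2],s["time_s"])
E
python3 s.py
```

```text
bar in warmer mm 16.74663846342596 65.58553805572517 yaw err deg -4.813512342333581 f_w 1.4621908427299144 -9.441944451425156 3.815418303373836 tz [-1.3879  0.2625  0.0972] 0.039621348039359114 7.0
```

Call:
servo_tool(
  deltas="0 -0.9 -3.6 0 0 0 -0.004;0 -0.9 -3.6 0 0 0 -0.004;0 -0.9 -3.6 0 0 0 -0.004;0 -0.9 -3.6 0 0 0 -0.004;0 -0.9 -3.6 0 0 0 -0.004;0 -0.9 -3.6 0 0 0 -0.004;0 -0.9 -3.6 0 0 0 -0.004;0 -0.9 -3.6 0 0 0 -0.004",
)

```text
time_s: 7.67
position: [0.5262, 0.0381, 0.0396]
tool_rot: [[0.959, -0.282, 0.0], [-0.282, -0.959, -0.002], [0.001, 0.002, -1.0]]
ft_force: [-0.4, -8.3, 4.8]
grip_width: 0.0049
gripper_force: 24.6
```

Call:
servo_tool(
  deltas="0 -0.8 -3.6 0 0 0 -0.004;0 -0.8 -3.6 0 0 0 -0.004;0 -0.8 -3.6 0 0 0 -0.004;0 -0.8 -3.6 0 0 0 -0.004;0 -0.8 -3 0 0 0 -0.004;0 -0.5 -2 0 0 0 -0.004;0 -0.3 -1 0 0 0 0;0 0 0 0 0 0 0",
)

```text
time_s: 8.33
position: [0.5271, 0.0593, 0.0396]
tool_rot: [[0.966, -0.259, 0.0], [-0.259, -0.966, -0.002], [0.001, 0.002, -1.0]]
ft_force: [-0.3, -6.3, 4.8]
grip_width: 0.0053
gripper_force: 24.7
```

```bash
python3 s.py; python3 - <<'E'
from h import *
o=[]
for c,(a,b,d,e) in(("scene",(180,270,210,310)),("top",(120,210,195,295))):
    p=env.get_image(c);im=cv2.cvtColor(p["img"],cv2.COLOR_RGB2BGR)[a:b,d:e]
    o.append(cv2.resize(im,(400,360),interpolation=cv2.INTER_CUBIC))
    for n in("corner_a","stop_a","platter"):
        print(c,n,[(round(r["conf"],2),np.round(at_z(p,*r["uv"],.041 if n=="corner_a" else .03)[:2],4),np.round(r["uv"])) for r in env.spot_point(n,p)[:4]])
cv2.imwrite("pics/g3.png",np.hstack(o))
E
```

```text
bar in warmer mm 7.536101683263334 115.58991439432192 yaw err deg -1.6047626352383588 f_w 1.1307721996008784 -6.236646927859693 4.767732352302718 tz [-1.0597  0.1937  0.0522] 0.039633283471090366 8.3333
scene corner_a [(0.86, array([0.4379, 0.0061]), array([264., 200.])), (0.65, array([ 0.5771, -0.0299]), array([257., 237.])), (0.34, array([0.522 , 0.0185]), array([270., 221.]))]
scene stop_a [(0.4, array([0.5907, 0.036 ]), array([277., 241.]))]
scene platter [(0.7, array([ 0.4985, -0.0777]), array([241., 219.])), (0.27, array([ 0.5744, -0.033 ]), array([256., 238.]))]
top corner_a [(0.95, array([ 0.5845, -0.0466]), array([253., 151.])), (0.56, array([ 0.4356, -0.0141]), array([242., 196.]))]
top stop_a []
top platter [(0.74, array([ 0.4923, -0.0838]), array([264., 179.]))]
```

View pics/g3.png

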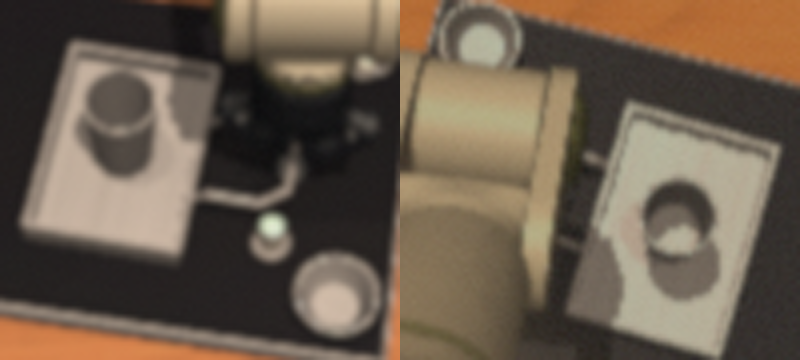

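```bash
python3 - <<'E'
from h import *
np.set_printoptions(precision=4,suppress=True)
p=env.get_image("top")
c=np.array([.493,-.0514]);t=np.radians(76.6);y=np.array([np.cos(t),np.sin(t)]);x=np.array([y[1],-y[0]])
g=p["img"].astype(float);m=(g.min(-1)>60)&(np.ptp(g,axis=-1)<60)
for n,u,v in(("bf",232,101),("af",168,318),("br",378,148),("ar",320,355)):
    d=at_z(p,195+u/4-.4,120+v/4-.4,.052)[:2]-c;print(n,d@x*1000,d@y*1000)
E
```

```text
bf 104.84720116104045 31.396701634510798
af -81.08669036648729 37.733618496565526
br 96.68773516316863 -93.96285011541077
ar -79.86529488172941 -88.52210541374544
```

Call:
servo_tool(
  deltas="0 -0.5 -1.5 0 0 0 -0.002;0 -1 -3 0 0 0 -0.004;0 -1 -3 0 0 0 -0.004;0 -1 -3 0 0 0 -0.004;0 -1 -3 0 0 0 -0.004;0 -1 -3 0 0 0 -0.004;0 -1 -3 0 0 0 -0.004;0 -1 -3 0 0 0 -0.004",
)

```text
time_s: 9.45
position: [0.5256, 0.0827, 0.0396]
tool_rot: [[0.973, -0.23, 0.001], [-0.23, -0.973, -0.002], [0.001, 0.002, -1.0]]
ft_force: [-0.1, -9.8, 4.5]
grip_width: 0.0052
gripper_force: 24.6
```

Call:
servo_tool(
  deltas="0 -1 -3 0 0 0 0;0 -1 -3 0 0 0 0;0 -1 -3 0 0 0 0;0 -1 -3 0 0 0 0;0 -1 -3 0 0 0 0;0 -1 -3 0 0 0 0;0 -0.5 -1.5 0 0 0 0;0 0 0 0 0 0 0",
)

```text
time_s: 10.12
position: [0.5238, 0.1036, 0.0396]
tool_rot: [[0.973, -0.23, 0.001], [-0.23, -0.973, -0.002], [0.001, 0.001, -1.0]]
ft_force: [0.2, -5.7, 4.1]
grip_width: 0.0049
gripper_force: 24.6
```

```bash
python3 s.py; python3 - <<'E'
from h import *
p=env.get_image("top");im=cv2.cvtColor(p["img"],cv2.COLOR_RGB2BGR)[120:210,185:285]
q=env.get_image("scene");im2=cv2.cvtColor(q["img"],cv2.COLOR_RGB2BGR)[180:270,225:325]
cv2.imwrite("pics/g4.png",np.hstack([cv2.resize(i,(400,360),interpolation=cv2.INTER_CUBIC) for i in(im,im2)]))
E
```

```text
bar in warmer mm -5.958517755044784 157.8957423004068 yaw err deg 0.1297553120350301 f_w 1.5132569194291319 -5.519557346587237 4.074585648349577 tz [-0.8779 -0.0345  0.1389] 0.03961424453434357 10.1167
```

View pics/g4.png

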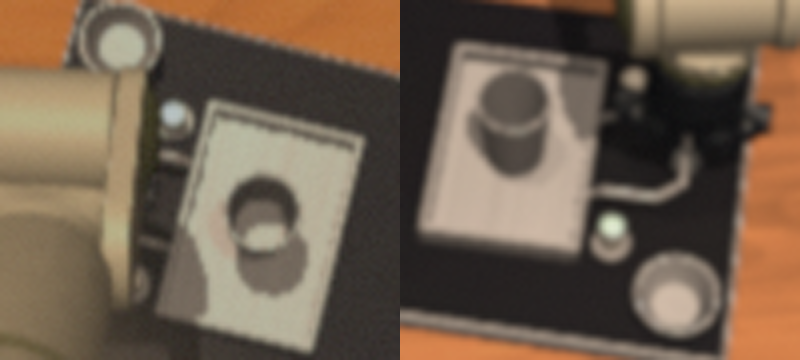

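The top view shows the platter square to the stops with a gap of about 15 mm, and the handle passes between them. I'll loosen the grip and tow with the inner finger, so the platter can square itself on the stops.

Call:
servo_tool(
  deltas="0.2 0 0 0 0 0 0;0.2 0 0 0 0 0 0;0.2 0 0 0 0 0 0;0.2 0 0 0 0 0 0;0.2 0 0 0 0 0 0;0.2 0 0 0 0 0 0",
)

```text
time_s: 10.72
position: [0.5234, 0.1044, 0.0393]
tool_rot: [[0.973, -0.23, -0.0], [-0.23, -0.973, 0.0], [-0.0, -0.0, -1.0]]
ft_force: [0.0, 1.0, 0.2]
grip_width: 0.017
gripper_force: 0.0
```

```bash
python3 s.py
```

```text
bar in warmer mm -6.562743579097991 158.54881569580726 yaw err deg 0.1008211754792967 f_w -0.21345654430694183 0.9432096052713981 0.16827652108576127 tz [-0.02    0.0362 -0.0113] 0.03926127200989758 10.7167
```

Call:
servo_tool(
  deltas="0.2 0 -1 0 0 0 0;0.2 0 -1 0 0 0 0;0.2 0 -1 0 0 0 0;0.2 0 -1 0 0 0 0;0.2 0 -1 0 0 0 0;0.2 0 -1 0 0 0 0;0.2 0 0 0 0 0 0",
)

```text
time_s: 11.3
position: [0.5252, 0.1096, 0.0394]
tool_rot: [[0.973, -0.23, 0.001], [-0.23, -0.973, -0.001], [0.001, 0.001, -1.0]]
ft_force: [0.8, -4.4, 0.7]
grip_width: 0.0169
gripper_force: 2.3
```

```bash
python3 s.py
```

```text
bar in warmer mm -6.010456517117651 164.037718922236 yaw err deg 0.11445330392950837 f_w 1.7442146287395413 -4.0639169372818245 0.6828219291521149 tz [-0.7789 -0.122   0.0343] 0.039445233628654174 11.3
```

Call:
servo_tool(
  deltas="0.2 0 -1 0 0 0 0;0.2 0 -1 0 0 0 0;0.2 0 -1 0 0 0 0;0.2 0 -1 0 0 0 0;0.2 0 -1 0 0 0 0;0.2 0 -1 0 0 0 0;0.2 0 -1 0 0 0 0",
)

```text
time_s: 11.88
position: [0.5264, 0.116, 0.0394]
tool_rot: [[0.973, -0.23, -0.0], [-0.23, -0.973, -0.002], [0.0, 0.002, -1.0]]
ft_force: [0.0, -7.0, 1.6]
grip_width: 0.0172
gripper_force: 3.2
```

Call:
servo_tool(
  deltas="0.2 0 -0.5 0 0 0 0;0.2 0 -0.5 0 0 0 0;0.2 0 -0.5 0 0 0 0;0.2 0 -0.5 0 0 0 0",
)

```text
time_s: 12.22
position: [0.5269, 0.118, 0.0394]
tool_rot: [[0.973, -0.23, -0.0], [-0.23, -0.973, -0.002], [0.0, 0.002, -1.0]]
ft_force: [-0.9, -6.9, 0.3]
grip_width: 0.0173
gripper_force: 3.3
```

```bash
cat > e.py <<'E'
from h import *
c=np.array([.493,-.0514]);t=np.radians(76.6);y=np.array([np.cos(t),np.sin(t)]);x=np.array([y[1],-y[0]])
p=env.get_image("top");g=cv2.resize(p["img"][115:215,180:290].min(-1),None,fx=8,fy=8,interpolation=cv2.INTER_CUBIC).astype(float)
# sample brightness along warmer y at wall-top height at several x: front edge
K=p["camera_matrix"];T=np.array(p["world_to_cam"])
def px(P):
    q=K@(T@np.append(P,1))[:3];return q[:2]/q[2]
from scipy.ndimage import map_coordinates as mc
img=p["img"].min(-1).astype(float)
for xx in(-.06,-.045,.03,.045,.06,.075,.085):
    ys=np.arange(.06,.115,.0005);uv=np.array([px(np.append(c+x*xx+y*a,.052)) for a in ys])
    b=mc(img,[uv[:,1],uv[:,0]],order=1);k=np.argmin(np.gradient(b));print(xx,ys[k],np.round(b[::10]))
E
python3 s.py; python3 e.py
```

```text
bar in warmer mm -6.318519309783499 172.61676436268576 yaw err deg 0.10529862214055186 f_w 0.7347809366333954 -6.935968168228 0.3368804810578656 tz [-1.1668  0.1568  0.0595] 0.039390523332772945 12.2167
-0.06 0.06 [105.  93.  92.  93.  92.  84.  71.  71.  92. 100.  95.  81.]
-0.045 0.063 [155. 119.  94.  92.  90.  87.  66.  38.  36.  37.  35.  33.]
0.03 0.09100000000000003 [158. 159. 158. 159. 133. 121. 108.  48.  44.  42.  41.  42.]
0.045 0.09150000000000003 [160. 159. 157. 158. 140. 124. 107.  62.  58.  66.  65.  71.]
0.06 0.09000000000000002 [160. 161. 160. 161. 143. 126. 117.  76.  76.  82.  99. 106.]
0.075 0.11500000000000005 [158. 157. 148. 149. 142. 127. 139. 131. 167. 184. 180. 158.]
0.085 0.09200000000000003 [104.  99.  97.  98. 100. 121. 110.  67.  85. 104. 106.  72.]
```

Call:
servo_tool(
  deltas="0.2 0 -0.4 0 0 0 0;0.2 0 -0.4 0 0 0 0;0.2 0 -0.4 0 0 0 0;0.2 0 -0.4 0 0 0 0",
)

```text
time_s: 12.6
position: [0.5272, 0.1195, 0.0394]
tool_rot: [[0.973, -0.23, -0.0], [-0.23, -0.973, -0.002], [-0.0, 0.002, -1.0]]
ft_force: [-0.8, -7.1, 1.8]
grip_width: 0.0171
gripper_force: 3.3
```

Call:
servo_tool(
  deltas="0.2 0 -0.4 0 0 0 0;0.2 0 -0.4 0 0 0 0;0.2 0 -0.4 0 0 0 0",
)

```text
time_s: 12.85
position: [0.5275, 0.1207, 0.0394]
tool_rot: [[0.973, -0.23, -0.0], [-0.23, -0.973, -0.002], [-0.0, 0.002, -1.0]]
ft_force: [-1.5, -7.5, 1.6]
grip_width: 0.017
gripper_force: 3.3
```

```bash
python3 s.py
```

```text
bar in warmer mm -6.3492999940802095 175.380066904934 yaw err deg 0.1070752345780619 f_w 0.2553498177158575 -7.626363048557052 1.559555148038409 tz [-1.1099  0.1797  0.024 ] 0.039396607468133546 12.85
```

Call:
servo_tool(
  deltas="0.2 0 -0.3 0 0 0 0;0.2 0 -0.3 0 0 0 0;0.2 0 -0.3 0 0 0 0",
)

```text
time_s: 13.1
position: [0.5277, 0.1215, 0.0394]
tool_rot: [[0.973, -0.23, -0.0], [-0.23, -0.973, -0.002], [-0.0, 0.002, -1.0]]
ft_force: [-2.0, -8.0, 1.4]
grip_width: 0.017
gripper_force: 3.3
```

Call:
servo_tool(
  deltas="0.2 0 -0.3 0 0 0 0;0.2 0 -0.3 0 0 0 0;0.2 0 -0.3 0 0 0 0",
)

```text
time_s: 13.35
position: [0.5279, 0.1224, 0.0394]
tool_rot: [[0.973, -0.23, -0.0], [-0.23, -0.973, -0.002], [-0.0, 0.002, -1.0]]
ft_force: [-1.4, -7.9, 2.4]
grip_width: 0.0168
gripper_force: 3.4
```

```bash
python3 s.py; python3 e.py
```

```text
bar in warmer mm -6.3501761686150235 177.1973210425036 yaw err deg 0.10638616813557178 f_w 0.48378984107402645 -7.978113224094967 2.3783546415731847 tz [-1.1526  0.1366  0.0463] 0.03941008043365027 13.35
-0.06 0.0625 [152. 112.  93.  93.  93.  92.  85.  80.  90. 100.  97.  81.]
-0.045 0.0665 [158. 149. 111.  93.  93.  90.  80.  63.  39.  35.  36.  37.]
0.03 0.09550000000000003 [150. 158. 159. 158. 157. 143. 124.  95.  50.  42.  43.  41.]
0.045 0.09500000000000003 [161. 159. 160. 156. 155. 121. 121. 101.  57.  58.  64.  65.]
0.06 0.09550000000000003 [162. 160. 161. 158. 158. 132. 125. 109.  79.  82.  99. 106.]
0.075 0.11500000000000005 [158. 157. 150. 148. 152. 123. 131. 135. 168. 183. 183. 157.]
0.085 0.09500000000000003 [103. 101. 100. 103. 100. 103. 126. 105.  87. 104. 104.  71.]
```

Call:
servo_tool(
  deltas="0.2 0 -0.3 0 0 0 0;0.2 0 -0.3 0 0 0 0",
)

```text
time_s: 13.57
position: [0.528, 0.123, 0.0394]
tool_rot: [[0.973, -0.23, -0.0], [-0.23, -0.973, -0.002], [0.0, 0.002, -1.0]]
ft_force: [-0.8, -6.7, 1.4]
grip_width: 0.017
gripper_force: 3.4
```

Call:
servo_tool(
  deltas="0.2 0 -0.3 0 0 0 0;0.2 0 -0.3 0 0 0 0",
)

```text
time_s: 13.73
position: [0.5281, 0.1236, 0.0394]
tool_rot: [[0.973, -0.23, -0.0], [-0.23, -0.973, -0.002], [-0.0, 0.002, -1.0]]
ft_force: [-1.1, -8.3, 1.2]
grip_width: 0.0171
gripper_force: 3.4
```

Call:
servo_tool(
  deltas="0.2 0 -0.3 0 0 0 0;0.2 0 -0.3 0 0 0 0",
)

```text
time_s: 13.9
position: [0.5283, 0.1242, 0.0394]
tool_rot: [[0.973, -0.23, -0.0], [-0.23, -0.973, -0.002], [-0.0, 0.002, -1.0]]
ft_force: [-0.2, -6.8, 1.7]
grip_width: 0.0169
gripper_force: 3.4
```

Call:
servo_tool(
  deltas="0.2 0 -0.3 0 0 0 0;0.2 0 -0.3 0 0 0 0",
)

```text
time_s: 14.07
position: [0.5284, 0.1246, 0.0394]
tool_rot: [[0.973, -0.23, -0.001], [-0.23, -0.973, -0.002], [-0.0, 0.002, -1.0]]
ft_force: [-1.5, -9.6, 2.0]
grip_width: 0.0172
gripper_force: 4.5
```

Call:
servo_tool(
  deltas="0.2 0 -0.3 0 0 0 0;0.2 0 -0.3 0 0 0 0",
)

```text
time_s: 14.23
position: [0.5284, 0.1247, 0.0394]
tool_rot: [[0.973, -0.23, -0.001], [-0.23, -0.973, -0.003], [-0.0, 0.003, -1.0]]
ft_force: [-2.0, -13.2, 2.4]
grip_width: 0.0173
gripper_force: 6.1
```

Call:
servo_tool(
  deltas="0.2 0 -0.3 0 0 0 0;0.2 0 -0.3 0 0 0 0",
)

```text
time_s: 14.4
position: [0.5284, 0.1248, 0.0394]
tool_rot: [[0.973, -0.23, -0.001], [-0.23, -0.973, -0.004], [-0.001, 0.004, -1.0]]
ft_force: [-1.6, -15.6, 3.2]
grip_width: 0.017
gripper_force: 7.6
```

Call:
servo_tool(
  deltas="0.2 0 -0.3 0 0 0 0;0.2 0 0 0 0 0 0;0.2 0 0 0 0 0 0;0.2 0 0 0 0 0 0",
)

```text
time_s: 14.73
position: [0.5284, 0.1248, 0.0394]
tool_rot: [[0.973, -0.23, -0.002], [-0.23, -0.973, -0.004], [-0.001, 0.004, -1.0]]
ft_force: [-3.4, -16.4, 3.3]
grip_width: 0.0174
gripper_force: 7.7
```

```bash
python3 s.py; python3 e.py|cut -c1-40; python3 s.py;python3 - <<'E'
from h import *
p=env.get_image("top");im=cv2.cvtColor(p["img"],cv2.COLOR_RGB2BGR)[120:210,175:275]
q=env.get_image("scene");im2=cv2.cvtColor(q["img"],cv2.COLOR_RGB2BGR)[180:270,235:335]
cv2.imwrite("pics/g5.png",np.hstack([cv2.resize(i,(400,400),interpolation=cv2.INTER_CUBIC) for i in(im,im2)]))
E
```

```text
bar in warmer mm -6.368520009373352 179.62353573335312 yaw err deg 0.1196704521611025 f_w 0.5173940802641512 -16.77841606318693 3.2552394608440345 tz [-2.5186  0.4425  0.089 ] 0.03936624250866666 14.7333
-0.06 0.066 [157. 147. 104.  94.  93.  9
-0.045 0.07 [158. 158. 137.  97.  91.  9
0.03 0.09600000000000003 [142. 157. 159.
0.045 0.09850000000000003 [162. 161. 160
0.06 0.09700000000000003 [163. 161. 161.
0.075 0.11500000000000005 [157. 158. 149
0.085 0.11350000000000005 [105. 104. 104
bar in warmer mm -6.357125098082256 179.6182676959574 yaw err deg 0.11697376661048509 f_w 0.8751282149039348 -15.811236773303266 2.7064788053555198 tz [-2.5072  0.427   0.106 ] 0.03934705175625649 14.7833
```

View pics/g5.png

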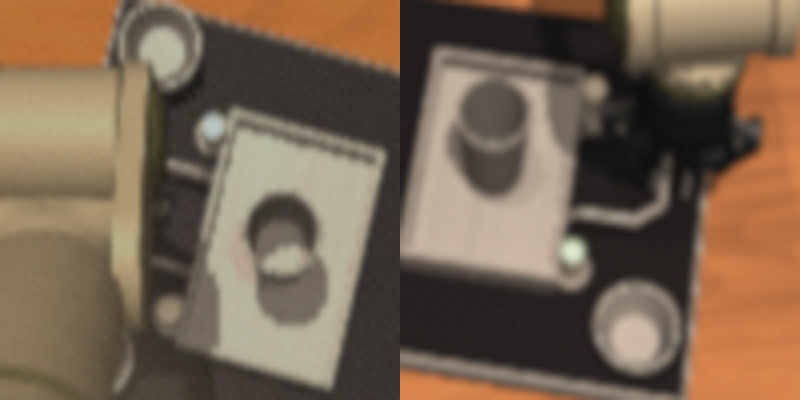

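The front wall lies against both stops, (212,128) and (170,308), and is parallel to their line within about 0.2°. One slightly firmer press will confirm that both stops are loaded.

Call:
servo_tool(
  deltas="0.2 0 -0.3 0 0 0 0;0.2 0 -0.3 0 0 0 0;0.2 0 0 0 0 0 0;0.2 0 0 0 0 0 0;0.2 0 0 0 0 0 0;0.2 0 0 0 0 0 0",
)

```text
time_s: 15.38
position: [0.5284, 0.1249, 0.0393]
tool_rot: [[0.973, -0.23, -0.002], [-0.23, -0.973, -0.005], [-0.001, 0.005, -1.0]]
ft_force: [-3.5, -18.6, 3.6]
grip_width: 0.0172
gripper_force: 9.2
```

```bash
python3 s.py
```

```text
bar in warmer mm -6.379929747292456 179.72588377354506 yaw err deg 0.11897236052753613 f_w 0.9477697945941705 -18.885701382308433 3.620348720273595 tz [-2.9998  0.5525  0.0867] 0.03929965076230847 15.3833
```

Call:
servo_tool(
  deltas="0.2 0 1 0 0 0 0;0.2 0 1 0 0 0 0;0.2 0 1.5 0 0 0 0;0.2 0 1.5 0 0 0 0;0.2 0 2 0 0 0 0;0.2 0 0 0 0 0 0;0.3 0 0 0 0 0 0;0.3 0 0 0 0 0 0",
)

```text
time_s: 16.05
position: [0.5273, 0.1211, 0.0393]
tool_rot: [[0.973, -0.23, -0.0], [-0.23, -0.973, 0.0], [-0.0, -0.0, -1.0]]
ft_force: [0.6, 1.0, 1.2]
grip_width: 0.0258
gripper_force: 0.0
```

```bash
python3 s.py
```

```text
bar in warmer mm -6.596866687113276 175.71105905807846 yaw err deg 0.09973232454279923 f_w 0.3334505825173846 1.0591961168514792 1.206730613976707 tz [ 0.0258  0.0758 -0.0241] 0.03928845451656109 16.05
```

Call:
servo_tool(
  deltas="0.3 0 0 -5 0 0 0;0.3 0 0 -10 0 0 0;0.3 0 0 -20 0 0 0;0.3 0 0 -30 0 0 0;0.3 0 0 -40 0 0 0;0.3 0 0 -40 0 0 0;0.3 0 0 -40 0 0 0;0.3 0 -20 0 0 0 0",
)

```text
time_s: 16.72
position: [0.5341, 0.1389, 0.2336]
tool_rot: [[0.973, -0.232, 0.015], [-0.232, -0.973, -0.0], [0.014, -0.003, -1.0]]
ft_force: [-0.3, 0.3, -0.3]
grip_width: 0.026
gripper_force: 0.0
```

Call:
servo_tool(
  deltas="0.3 0 -40 0 0 0 0;0.3 0 -40 0 0 0 0;0.3 0 -40 0 0 0 0;0.3 0 -40 0 0 0 0;0.3 -10 -40 0 0 0 0;0.3 -10 -30 0 0 0 0;0.3 0 0 0 0 0 0;0.3 0 0 0 0 0 0",
)

```text
time_s: 17.38
position: [0.5647, 0.3703, 0.2247]
tool_rot: [[0.974, -0.227, 0.0], [-0.227, -0.974, 0.0], [0.0, -0.0, -1.0]]
ft_force: [-0.0, -0.4, 0.6]
grip_width: 0.0257
gripper_force: 0.0
```

```bash
python3 s.py; python3 e.py; python3 - <<'E'
from h import *
p=env.get_image("top");im=cv2.cvtColor(p["img"],cv2.COLOR_RGB2BGR)[105:225,170:330]
cv2.imwrite("pics/g6.png",cv2.resize(im,(800,600),interpolation=cv2.INTER_CUBIC))
E
```

```text
bar in warmer mm -28.033056390497386 426.8738760637263 yaw err deg 0.2560906407597514 f_w 0.09376765020747804 -0.4320717537716703 0.5947939332050266 tz [-0.0089  0.1069 -0.017 ] 0.22474505857058233 17.3833
-0.06 0.08750000000000002 [159. 159. 161. 159. 158. 151. 118. 141. 160. 174. 167. 145.]
-0.045 0.09850000000000003 [159. 159. 162. 159. 159. 148. 119. 128.  69.  42.  44.  46.]
0.03 0.09800000000000003 [143. 158. 161. 160. 161. 152. 122. 125.  65.  44.  44.  45.]
0.045 0.09850000000000003 [164. 163. 161. 163. 161. 154. 125. 122.  69.  54.  62.  64.]
0.06 0.08700000000000002 [164. 163. 163. 163. 161. 157. 121. 125.  85.  84. 101. 107.]
0.075 0.11500000000000005 [161. 159. 151. 152. 155. 143. 119. 135. 169. 187. 185. 160.]
0.085 0.11350000000000005 [105. 104. 105. 106. 101. 102. 120. 123.  96. 105. 106.  73.]
```

View pics/g6.png

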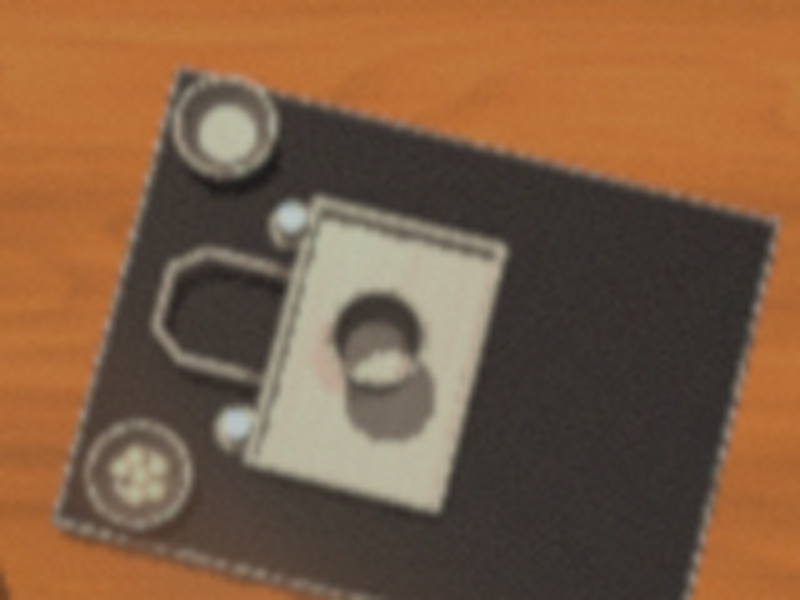

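The platter is flush on both stops, at (291,217) and (236,425). The tumbler is upright, and the bowls have not moved.

```bash
python3 -c "
from rig import env
print(env.close_job())"
```

```text
the job is handed in; nothing more can be done
None
```

The platter is flush and square against both stops with the tumbler still standing, the handle is released, and the job is handed in; I estimate about 11 N in total across the two stops at most, and the hand-in returned no verdict.

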